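# Find the tired spring clip on the gauge plate

### The job

Three spring clips for the tile display frames are clamped on the gauge plate; they look alike, but one has gone tired and pushes back only about half as hard as the two good ones (which take 8 to 9 N to reach the stop). Working from left to right as the robot sees them, press the tip of each leaf down onto its stop, hold it there about half a second to judge it and let it spring back; then mark the tired clip by setting the brass check weight over the post at its tip, so that it sits on the pan and by itself keeps that leaf on its stop. Be gentle: never load a clip with more than 20 N, do not try the weight on a good clip, and leave the other things on the bench where they are.

Things in the scene. Friction and masses are not known exactly. Their poses are not given: they have to be found in the camera images.
- rack: grey gauge plate, 166 (x) x 168 (y) x 10 mm, fixed to the bench. Origin at the centre of its underside; +x points from the free leaf tips to the clamps (away from the robot), +y is left as the robot sees it. It carries three look-alike spring clips side by side, at y = +54 (left), 0 (middle) and -54 mm (right).
- tip_a (a point): top centre of the brass post at the free tip of a spring leaf: press here. Post 10 mm across, 10 mm high, on a round pan 34 mm across; both sit on rubber (yields 1 mm for 6 N). Its top about 55 mm above the bench at rest. The leaf runs 72 mm along the plate's +x to its clamp (top 50 mm above the bench). z up along the post. Letters do not follow the order on the plate: compare positions.
- blade_a (a joint): bend of the leaf that carries tip_a, rad: 0 at rest, 0.16 when it meets its rubber-topped stop, the leaf's tip then being about 11.5 mm lower (the stop is firm; what the rubber yields comes on top). The force grows about evenly with the bend. It springs back up when let go.
- clip_a: fixed clip assembly with tip_a and blade_a: steel foot strip, aluminium clamp block 36 x 42 mm, jaws, stop and leaf; origin under the clamp block; axes as the plate's. Which clip is the tired one cannot be seen.
- tip_b (a point): top centre of the brass post at the free tip of a spring leaf: press here. Post 10 mm across, 10 mm high, on a round pan 34 mm across; both sit on rubber (yields 1 mm for 6 N). Its top about 55 mm above the bench at rest. The leaf runs 72 mm along the plate's +x to its clamp (top 50 mm above the bench). z up along the post. Letters do not follow the order on the plate: compare positions.
- blade_b (a joint): bend of the leaf that carries tip_b, rad: 0 at rest, 0.16 when it meets its rubber-topped stop, the leaf's tip then being about 11.5 mm lower (the stop is firm; what the rubber yields comes on top). The force grows about evenly with the bend. It springs back up when let go.
- clip_b: fixed clip assembly with tip_b and blade_b: steel foot strip, aluminium clamp block 36 x 42 mm, jaws, stop and leaf; origin under the clamp block; axes as the plate's. Which clip is the tired one cannot be seen.
- tip_c (a point): top centre of the brass post at the free tip of a spring leaf: press here. Post 10 mm across, 10 mm high, on a round pan 34 mm across; both sit on rubber (yields 1 mm for 6 N). Its top about 55 mm above the bench at rest. The leaf runs 72 mm along the plate's +x to its clamp (top 50 mm above the bench). z up along the post. Letters do not follow the order on the plate: compare positions.
- blade_c (a joint): bend of the leaf that carries tip_c, rad: 0 at rest, 0.16 when it meets its rubber-topped stop, the leaf's tip then being about 11.5 mm lower (the stop is firm; what the rubber yields comes on top). The force grows about evenly with the bend. It springs back up when let go.
- clip_c: fixed clip assembly with tip_c and blade_c: steel foot strip, aluminium clamp block 36 x 42 mm, jaws, stop and leaf; origin under the clamp block; axes as the plate's. Which clip is the tired one cannot be seen.
- weight_mid (a point): centre (half-way up) of the loose brass check weight, 0.55 kg, 76 mm high: lower part 42 mm across and 40 mm high, above it a round handle 20 mm across and 36 mm high. It starts upright on the bench; its z axis points up to the handle. In its underside is a round bore 15 mm wide and 15 mm deep that goes over the post of a leaf, so that it sits on the pan.
- weight: the brass check weight; origin at the centre of its underside, 38 mm below weight_mid.
- label_roll: cream label roll 60 mm across, 26 mm high; a loose bystander, origin at the centre of its underside; leave it alone.
- stilt_1: beige three-armed kiln stilt 44 x 39 x 16 mm; a loose bystander, origin at the centre of its underside; leave it alone.
- jar_celadon: pale green glaze jar with black lid, 65 mm across, 62 mm high; a loose bystander, origin at the centre of its underside; leave it alone.
- glaze_tile_3: test tile with green glaze, 72 x 48 x 9 mm; a loose bystander, origin at the centre of its underside; leave it alone.
Things that resemble listed ones, but are neither listed nor needed, are in the scene too. Of the things that look like the weight, the largest one is meant.

How it is judged:
On the way, in this order (a step that is already met when the one before it is completed fails the run):
1. the left leaf is pressed down onto its stop and held there (bend over 0.15 of 0.16 rad for 0.3 s) (((value of joint blade_a above 0.15 rad and y of tip_a in the frame of rack above 0.027 m) or (value of joint blade_b above 0.15 rad and y of tip_b in the frame of rack above 0.027 m) or (value of joint blade_c above 0.15 rad and y of tip_c in the frame of rack above 0.027 m))), for 0.3 s.
2. the middle leaf is pressed down onto its stop and held there (bend over 0.15 of 0.16 rad for 0.3 s) (((value of joint blade_a above 0.15 rad and y of tip_a in the frame of rack between -0.027 and 0.027 m) or (value of joint blade_b above 0.15 rad and y of tip_b in the frame of rack between -0.027 and 0.027 m) or (value of joint blade_c above 0.15 rad and y of tip_c in the frame of rack between -0.027 and 0.027 m))), for 0.3 s.
3. the right leaf is pressed down onto its stop and held there (bend over 0.15 of 0.16 rad for 0.3 s) (((value of joint blade_a above 0.15 rad and y of tip_a in the frame of rack below -0.027 m) or (value of joint blade_b above 0.15 rad and y of tip_b in the frame of rack below -0.027 m) or (value of joint blade_c above 0.15 rad and y of tip_c in the frame of rack below -0.027 m))), for 0.3 s.
At the end, for the whole second after the job is handed in: The weight is at rest on the pan of the tired clip (underside within 8 mm sideways of the top of the post and 6 mm or more below it, leaning under 0.35 rad) and by itself keeps that leaf on its stop (bend over 0.15 rad); the other two leaves are up (bend under 0.02 rad) (((value of joint blade_a above 0.15 rad and horizontal distance between weight and tip_a below 0.008 m and z of weight in the frame of tip_a below -0.006 m and value of joint each of blade_b, blade_c below 0.02 rad) or (value of joint blade_b above 0.15 rad and horizontal distance between weight and tip_b below 0.008 m and z of weight in the frame of tip_b below -0.006 m and value of joint each of blade_a, blade_c below 0.02 rad) or (value of joint blade_c above 0.15 rad and horizontal distance between weight and tip_c below 0.008 m and z of weight in the frame of tip_c below -0.006 m and value of joint each of blade_a, blade_b below 0.02 rad)) and angle between weight_mid's own z axis and vertical below 0.35 rad and linear speed of weight below 0.02 m/s); the robot touches nothing.
It fails at once if a clip is loaded with more than 20 N (contact force between anything else and clip_a above 20 N or contact force between anything else and clip_b above 20 N or contact force between anything else and clip_c above 20 N).
It fails at once if the weight is let down on a good clip (its whole weight, over 5 N, comes to rest on a leaf that stays off its stop) ((contact force between weight and clip_a above 5 N and value of joint blade_a between 0.08 and 0.13 rad and velocity of joint blade_a between -0.02 and 0.02 rad/s) or (contact force between weight and clip_b above 5 N and value of joint blade_b between 0.08 and 0.13 rad and velocity of joint blade_b between -0.02 and 0.02 rad/s) or (contact force between weight and clip_c above 5 N and value of joint blade_c between 0.08 and 0.13 rad and velocity of joint blade_c between -0.02 and 0.02 rad/s)).
It fails at once if a bystander is moved by more than 20 mm (distance of any of label_roll, stilt_1, jar_celadon, glaze_tile_3 from where it was at the start of the episode above 0.02 m).
It also fails if it takes over 72 s, if anything falls off the work surface, if the arm or the gripper's body presses on something with over 40 N, if the wrist force passes 120 N, or if a joint passes its speed limit or range.

### The arm

A 6-joint arm with a two-finger parallel gripper is mounted at the origin on a cart in front of the work surface, level with it; the furniture and walls round the work are solid. World frame = base frame: x ahead of the robot, y to its left, z up, the work surface at z = 0. Lengths are in m, angles in rad, forces in N, time in s.
With the tool pointing down it reaches from about 0.35 to 0.975 m from the base axis. Payload 4.9 kg.
Tool frame: the origin (TCP) lies at the very end of the fingers, on their centre line; the grasp point (between the pads) lies 19 mm behind it (ctrl.pinch_z is the distance from the TCP to the grasp point, in m); z points along the fingers, y is the line along which they close (so a half turn about z gives the same grasp; the last joint's range is limited). The gripper opens to 85 mm and grips with 20 to 120 N. Pads are 22 mm wide; open, the fingers measure 114 mm over their backs; the gripper's body (76 mm by 85 mm) begins 54 mm behind the grasp point. The pads swing forward as they close: fully open they stand 13 mm farther back than shut.
Start: joints at [1.089, 0.053, 1.613, -0, 1.476, -0.119], TCP at [0.222, 0.584, 0.231] pointing down, gripper open.
Joint ranges: [-3.01, 3.01], [-1.01, 2.22], [0.06, 2.58], [-1.02, 4.17], [0.09, 2.62], [-3.14, 3.14]. Speed limits (rad/s): [2.57, 2.57, 3.14, 3.14, 3.14, 3.14].

### API

Orientations are given as a rotation vector (axis times angle).
In Python, from station import ctrl, optics gives the robot as it stands. The module is installed in compiled form; this text tells all that it offers.
- The arm moves only by the shell command python3 -m handwheel 'ROWS' [OPENING] [FORCE]. ROWS is JSON, one flat list of numbers, 6 for each row, row after row: the shift along the tool's x, y, z in m, then the turn, a rotation vector about the tool's x, y, z in degrees. A call has 1 to 20 rows; each row shifts and turns the commanded pose from where the row before left it, along the tool's axes as they then stand; what a row does not reach is not made up. A row lasts 1/10 s, in which the tool goes at most 50 mm and 8.59 degrees, less where a joint would pass 70% of its speed; a pose out of reach is approached as far as the arm can. A call is refused whole if a number of a shift passes 0.05 or a number of a turn 8.59, either way. A call with a gripper value outside its range is refused whole. OPENING is the closure, from 0 (fully open) to 1 (shut), set as the call begins (- or left out, the last holds). The fingers move at their own pace and stop on an object; FORCE is the grip in N (left out, the last holds). Time passes only in rows, so rows that do not move let the fingers close. It gives the time, the measured TCP pose, the force and the opening at its end, in the units of the state.
- ctrl.get_obs(): the state, without advancing time (a new reading comes with each control period).
- optics.get_image(name): name is "scene" or "top" or "wrist"; returns (picture, depth): 384x512x3 uint8, red, green, blue; 384x512 float32, m along the optical axis (not along the pixel's ray), 0 where there is no reading.
- optics.get_calibration(name): a dict with "fovy" (degrees; the focal length in pixels is half the picture's height over the tangent of half this angle, whatever the lens; pixels are square), "cx", "cy" (the principal point, pixels), "rvec" (rotation vector, rad) and "tvec" (3), from world to camera coordinates, as OpenCV has them; the wrist camera has in their place "mount" (4x4, takes a point from camera to tool coordinates, whose origin is the TCP and whose axes are the flange's). Camera axes: x right, y down, z forward; pixel columns grow to the right and rows downward; lengths in m; the calibration is good to about 2 mm. The wrist camera is an equidistant fisheye: a pixel r from the principal point sees the ray r / f radians off the axis. A picture is of the moment at which its call begins: read the wrist's pose just before it. get_calibration takes no time and is no camera call.
- ctrl.finish_job(): hands the job in, once; it reports no verdict.
The state is a dict: "t": time; "q": joint angles; "dq": joint speeds; "effort": joint torques, N m; "tool_pos": TCP position; "tool_rot": TCP orientation; "contact_force": force on the tool from outside, world axes, zero at the start; "wrist_torque": the same for the moment, N m; "opening": finger opening in m.
Only numpy, scipy, OpenCV 4.12 (cv2) and the standard library are available. Lean on these libraries where they do the work, as an engineer would, in place of code of your own. Each camera call takes 0.05 s, during which the arm holds its last target. There are 200 camera calls.

## Working session

There is one attempt and no reset: what is moved stays moved. The work goes in short steps, Python scripts to look and compute and a shell command to move; the robot and the scene stay as the last step left them, time stands still between calls to the robot, and variables do not carry over. Pictures are saved under pics/ and viewed, on a budget of 10 in all, crops included, one or two more only if the job needs it, and the job is handed in when it is done.

```bash
mkdir -p pics; cat > h.py <<'E'
import numpy as np, cv2
from station import ctrl, optics
from scipy.spatial.transform import Rotation as R
def cloud(name):
    im,d=optics.get_image(name); c=optics.get_calibration(name)
    f=192/np.tan(np.radians(c['fovy'])/2)
    v,u=np.mgrid[:384,:512]
    P=np.stack([(u-c['cx'])/f*d,(v-c['cy'])/f*d,d],-1)
    Rm=R.from_rotvec(np.ravel(c['rvec'])).as_matrix()
    W=(P-np.ravel(c['tvec']))@Rm
    W[d==0]=np.nan
    return im,W
E
python3 - <<'E'
from h import *
o=ctrl.get_obs(); print({k:np.round(v,3) for k,v in o.items()}, ctrl.pinch_z)
for n in ("top","scene"):
    im,W=cloud(n); np.savez(f"{n}.npz",im=im,W=W)
    cv2.imwrite(f"pics/{n}.png",cv2.resize(im[:,:,::-1],(800,600)))
E
```

```text
{'t': np.float64(0.0), 'q': array([ 1.089,  0.053,  1.614,  0.   ,  1.476, -0.119]), 'dq': array([-0.   , -0.   ,  0.003, -0.002,  0.   ,  0.001]), 'effort': array([-2.0000e-03, -3.9368e+01, -3.7018e+01, -0.0000e+00,  7.0000e-03,
        0.0000e+00]), 'tool_pos': array([0.222, 0.584, 0.23 ]), 'tool_rot': array([-5.670e-01, -3.089e+00,  3.000e-03]), 'contact_force': array([ 0.285,  0.185, -0.295]), 'wrist_torque': array([-0.002,  0.07 , -0.023]), 'opening': np.float64(0.085)} 0.0187
```

View pics/top.png

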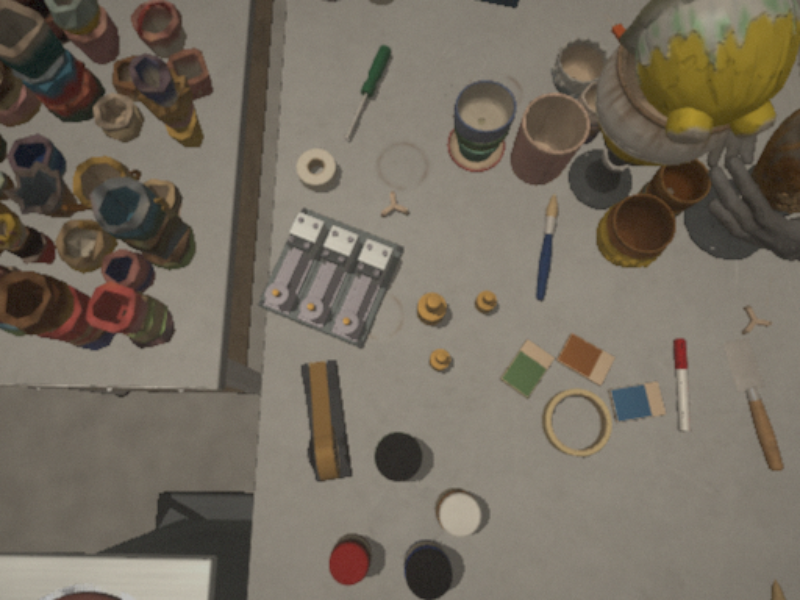

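View pics/scene.png

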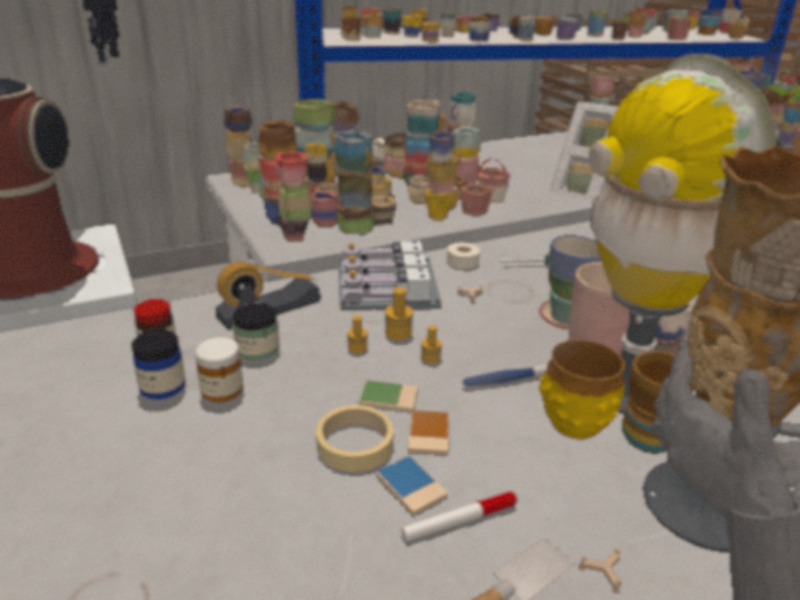

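The top view shows the rack with its post tops near (281,292), (315,306) and (349,322). The three brass weights are at (432,306), (486,300) and (440,360). The one at (432,306) looks largest, and I'll check that with the depth data and a crop.

```bash
python3 - <<'E'
from h import *
z=np.load("top.npz"); im,W=z['im'],z['W']
Z=W[...,2]
def box(u,v,r): 
    u,v=u*.64,v*.64; return slice(int(v-r),int(v+r)+1),slice(int(u-r),int(u+r)+1)
for n,(u,v) in dict(big=(432,306),s1=(486,300),s2=(440,360)).items():
    w=W[box(u,v,16)].reshape(-1,3); w=w[w[:,2]>.012]
    t=w[w[:,2]>np.nanmax(w[:,2])-.006]; 
    print(n,len(w),'zmax',np.nanmax(w[:,2]).round(4),'top',np.median(t,0).round(4),len(t),'ext',np.ptp(w,0).round(3))
hsv=cv2.cvtColor(im,cv2.COLOR_RGB2HSV)
for n,(u,v) in dict(L=(279,293),M=(313,307),R=(347,322)).items():
    s=box(u,v,9); w=W[s]; m=(hsv[s][...,1]>110)&(w[...,2]>.03)
    p=w[m]; print(n,m.sum(),p.mean(0).round(4) if m.sum() else '', 'zmax',np.nanmax(w[...,2]).round(4))
# plate: clamp tops
for n,(u,v) in dict(L=(308,223),M=(342,238),R=(377,252)).items():
    w=W[box(u,v,16)].reshape(-1,3); w=w[(w[:,2]>.044)&(w[:,2]<.056)]; print('clamp',n,len(w),w.mean(0).round(4))
# plate rectangle
m=((Z>.006)&(Z<.07)).astype(np.uint8); m[:, :160]=0; 
n,l,st,c=cv2.connectedComponentsWithStats(m); k=l[int(265*.64),int(330*.64)]
q=W[l==k][:,:2].astype(np.float32); r=cv2.minAreaRect(q*1000); print(r)
# others nearby
for i in range(1,n):
    if st[i,4]>25:
        w=W[l==i]; print(st[i,:5],w[:,:2].mean(0).round(3),'zmax',w[:,2].max().round(3))
y0,x0=150,150
cv2.imwrite("pics/crop.png",cv2.resize(im[120:250,160:330,::-1],None,fx=4.6,fy=4.6,interpolation=cv2.INTER_CUBIC))
E
```

```text
big 308 zmax 0.0798 top [ 0.4964 -0.456   0.077 ] 64 ext [0.04  0.04  0.067]
s1 145 zmax 0.0565 top [ 0.5098 -0.5356  0.0531] 32 ext [0.027 0.027 0.044]
s2 148 zmax 0.0569 top [ 0.4238 -0.4684  0.0535] 32 ext [0.028 0.029 0.045]
L 12 [ 0.5089 -0.2352  0.0569] zmax 0.0588
M 15 [ 0.4897 -0.2851  0.0547] zmax 0.0589
R 13 [ 0.4694 -0.3357  0.0553] zmax 0.0593
clamp L 452 [ 0.6003 -0.2765  0.0509]
clamp M 518 [ 0.5833 -0.3217  0.051 ]
clamp R 446 [ 0.5653 -0.3688  0.0509]
((547.9268798828125, -307.7423400878906), (168.45973205566406, 166.65797424316406), 68.98796844482422)
[308   0  25   5  70] [ 1.016 -0.575] zmax 0.027
[391  14  10  10  57] [ 0.974 -0.763] zmax 0.016
[353  23  37  40 932] [ 0.889 -0.685] zmax 0.068
[221  28  30  61 356] [ 0.869 -0.361] zmax 0.026
[337  75  30  21 461] [ 0.768 -0.635] zmax 0.07
[374  80  11  12  63] [ 0.768 -0.699] zmax 0.066
[286  82  38  28 418] [ 0.741 -0.522] zmax 0.07
[452  84  33  23 402] [ 0.759 -0.926] zmax 0.023
[327  90  37  29 367] [ 0.708 -0.605] zmax 0.07
[190  95  26  27 502] [ 0.712 -0.28 ] zmax 0.031
[ 364   95   57   76 1309] [ 0.678 -0.
[... 442 characters left out ...]
4] zmax 0.056
[476 195  19  18 123] [ 0.491 -0.929] zmax 0.02
[356 213  38  34 671] [ 0.43 -0.68] zmax 0.014
[321 217  34  37 672] [ 0.415 -0.595] zmax 0.014
[432 216  10  60 451] [ 0.396 -0.814] zmax 0.023
[ 462  216   40   85 1130] [ 0.38  -0.913] zmax 0.026
[275 223  14  14 152] [ 0.422 -0.468] zmax 0.057
[ 193  230   33   78 1317] [ 0.348 -0.312] zmax 0.07
[390 244  37  26 700] [ 0.37 -0.75] zmax 0.015
[348 248  44  44 646] [ 0.34  -0.662] zmax 0.029
[240 276  31  32 769] [ 0.291 -0.411] zmax 0.067
[279 312  30  32 587] [ 0.224 -0.489] zmax 0.07
[211 341  27  23 195] [ 0.177 -0.356] zmax 0.07
[259 345  29  23 176] [ 0.173 -0.444] zmax 0.07
[493 370  11  14  89] [ 0.125 -0.915] zmax 0.021
```

View pics/crop.png

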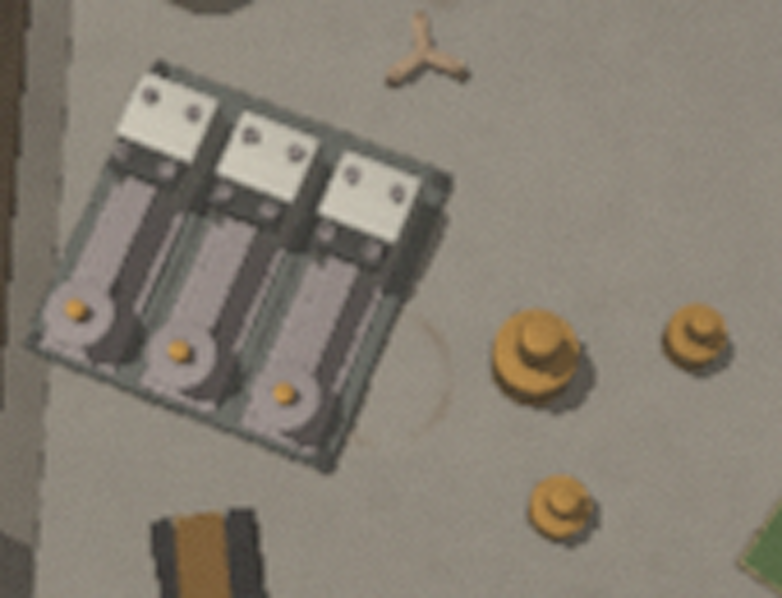

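The crop confirms it: the large weight is at crop (537,352), clearly bigger than the two lookalikes at (695,335) and (560,507). Depth agrees, with 40 mm across and about 77 mm high against 28 mm and 54 mm. The plate yaw is about -21° and the tip spacing is 54 mm. Before moving, I'll check the obstacle heights along the travel path.

```bash
python3 - <<'E'
from h import *
o=ctrl.get_obs(); print(R.from_rotvec(o['tool_rot']).as_matrix().round(4))
for n in ("top","scene"):
    W=np.load(n+".npz")['W']; w=W[np.isfinite(W[...,2])]
    for x0 in (0,.1,.2,.3,.4,.5,.6,.7):
        print(n,x0,[ (round(float(s[:,2].max()),2) if len(s:=w[(abs(w[:,0]-x0-.05)<.05)&(abs(w[:,1]-y-.05)<.05)]) else None) for y in np.arange(-.6,.7,.1)])
E
```

```text
[[-9.349e-01  3.549e-01 -8.000e-04]
 [ 3.549e-01  9.349e-01 -1.700e-03]
 [ 2.000e-04 -1.900e-03 -1.000e+00]]
top 0 [None, None, None, -0.0, 0.0, 0.01, 0.01, 0.0, -0.79, -0.79, -0.78, -0.79, -0.79]
top 0.1 [0.07, 0.08, 0.08, 0.01, 0.01, 0.01, 0.01, 0.01, -0.79, -0.79, -0.79, -0.79, -0.79]
top 0.2 [0.07, 0.07, 0.1, 0.07, None, -0.79, -0.78, -0.79, -0.79, -0.79, -0.79, -0.79, -0.79]
top 0.3 [0.01, 0.07, 0.1, 0.07, 0.01, 0.01, 0.01, 0.01, -0.79, -0.79, -0.79, -0.78, -0.79]
top 0.4 [0.03, 0.08, 0.06, 0.06, 0.01, 0.21, 0.21, 0.1, -0.55, -0.54, -0.79, -0.79, -0.79]
top 0.5 [0.06, 0.08, 0.06, 0.06, 0.2, 0.2, 0.17, 0.13, None, None, None, None, None]
top 0.6 [0.13, 0.02, 0.05, 0.06, 0.19, 0.2, 0.08, 0.08, 0.02, None, None, None, None]
top 0.7 [0.13, 0.13, 0.03, 0.03, 0.18, 0.19, 0.2, 0.2, 0.05, None, None, None, None]
scene 0 [0.0, 0.0, 0.0, 0.0, 0.01, 0.32, 0.32, 0.0, None, None, None, None, None]
scene 0.1 [0.07, 0.08, 0.07, 0.0, 0.0, 0.25, 0.25, 0.0, None, None, None, 0.38, None]
scene 0.2 [0.07, 0.07, 0.1, 0.02, None, None, None, None, None, None, None, 0.38, 0.35]
scene 0.3 [0.01, 0.06, 0.09, 0.07, 0.0, 0.0, 0.0, 0.0, 0.0, 0.0, None, None, None]
scene 0.4 [0.03, 0.08, 0.06, 0.06, 0.0, 0.2, 0.21, 0.13, 0.18, 0.18, None, None, None]
scene 0.5 [0.05, 0.08, 0.05, 0.06, 0.19, 0.2, 0.16, 0.19, 0.19, 0.05, None, None, None]
scene 0.6 [0.13, 0.02, 0.05, 0.05, 0.19, 0.2, 0.06, 0.19, 0.19, 0.16, None, None, None]
scene 0.7 [0.13, 0.13, 0.03, 0.03, 0.18, 0.18, 0.2, 0.2, 0.16, 0.16, None, None, None]
```

```bash
python3 -m handwheel '[0,0,-0.04,0,0,0, 0,0,-0.04,0,0,0, 0,0,-0.04,0,0,0]' 1 40
python3 -m handwheel '[-0.028,-0.0332,0,0,0,0, -0.028,-0.0332,0,0,0,0, -0.028,-0.0332,0,0,0,0, -0.028,-0.0332,0,0,0,0, -0.028,-0.0332,0,0,0,0, -0.028,-0.0332,0,0,0,0, -0.028,-0.0332,0,0,0,0, -0.028,-0.0332,0,0,0,0, -0.028,-0.0332,0,0,0,0, -0.028,-0.0332,0,0,0,0, -0.028,-0.0332,0,0,0,0, -0.028,-0.0332,0,0,0,0, -0.028,-0.0332,0,0,0,0, -0.028,-0.0332,0,0,0,0, -0.028,-0.0332,0,0,0,0, -0.028,-0.0332,0,0,0,0, -0.028,-0.0332,0,0,0,0, -0.028,-0.0332,0,0,0,0, -0.028,-0.0332,0,0,0,0, -0.028,-0.0332,0,0,0,0]'
python3 -m handwheel '[0,0,0,0,0,0, 0,0,0,0,0,0]'
```

```text
t: 0.4
tool_pos: [0.2216, 0.5838, 0.3516]
tool_rot: [-0.567, -3.089, 0.003]
contact_force: [-0.4, 1.4, 0.3]
opening: 0.0439
t: 2.4
tool_pos: [0.5098, -0.237, 0.3507]
tool_rot: [-0.567, -3.089, -0.001]
contact_force: [-0.7, 0.2, -0.5]
opening: -0.0001
t: 2.6
tool_pos: [0.5095, -0.2357, 0.3502]
tool_rot: [-0.569, -3.088, -0.002]
contact_force: [0.2, 0.1, 0.4]
opening: -0.0002
```

```bash
python3 -m handwheel '[0,0,0.05,0,0,0, 0,0,0.05,0,0,0, 0,0,0.05,0,0,0, 0,0,0.03,0,0,0, 0,0,0,0,0,0, 0,0,0,0,0,0]'
cat >> h.py <<'E'
def wrist():
    o=ctrl.get_obs(); im,d=optics.get_image("wrist"); c=optics.get_calibration("wrist")
    f=192/np.tan(np.radians(c['fovy'])/2); v,u=np.mgrid[:384,:512]
    a,b=(u-c['cx'])/f,(v-c['cy'])/f; th=np.hypot(a,b)+1e-9
    k=np.tan(th)/th; P=np.stack([a*k*d,b*k*d,d,np.ones_like(d)],-1)
    T=(P@np.array(c['mount']).T)[...,:3]
    W=T@R.from_rotvec(o['tool_rot']).as_matrix().T+o['tool_pos']; W[(d==0)|(th>1.4)]=np.nan
    return im,W
def brass(im,W,lo,hi):
    h=cv2.cvtColor(im,cv2.COLOR_RGB2HSV); m=((h[...,1]>110)&(h[...,0]>8)&(h[...,0]<30)&(W[...,2]>lo)&(W[...,2]<hi)).astype(np.uint8)
    n,l,st,c=cv2.connectedComponentsWithStats(m)
    return [(st[i,4],c[i].round(),W[l==i]) for i in range(1,n) if st[i,4]>15]
E
python3 - <<'E'
from h import *
im,W=wrist(); cv2.imwrite("pics/w1.png",cv2.resize(im[:,:,::-1],(800,600)))
for n,c,w in brass(im,W,.03,.09):
    t=w[w[:,2]>w[:,2].max()-.006]; print(n,c,'top',t.mean(0).round(4),'all',w.mean(0).round(4),'ext',np.ptp(w,0).round(3))
E
```

```text
t: 3.2
tool_pos: [0.5099, -0.2343, 0.1723]
tool_rot: [0.565, 3.09, -0.0]
contact_force: [-0.1, -0.2, 1.1]
opening: -0.0001
3361 [115.  63.] top [ 0.3137 -0.3108  0.0869] all [ 0.3563 -0.3038  0.0625] ext [0.148 0.054 0.06 ]
1191 [490. 161.] top [ 0.5554 -0.0042  0.0684] all [0.5795 0.0437 0.048 ] ext [0.097 0.129 0.039]
19 [505. 145.] top [0.5675 0.0718 0.0498] all [0.5675 0.0718 0.0498] ext [0.008 0.005 0.005]
309 [424. 173.] top [ 0.5557 -0.0681  0.0621] all [ 0.5562 -0.063   0.057 ] ext [0.018 0.046 0.027]
216 [ 34. 190.] top [ 0.4243 -0.465   0.0528] all [ 0.4245 -0.4631  0.0457] ext [0.013 0.016 0.025]
101 [136. 189.] top [ 0.4717 -0.3337  0.0554] all [ 0.472  -0.3334  0.0541] ext [0.01  0.015 0.012]
102 [190. 189.] top [ 0.4908 -0.2832  0.0556] all [ 0.4911 -0.2835  0.0552] ext [0.012 0.013 0.012]
100 [249. 190.] top [ 0.5101 -0.2335  0.0558] all [ 0.5104 -0.2336  0.0552] ext [0.012 0.01  0.012]
220 [402. 205.] top [ 0.5781 -0.0969  0.0604] all [ 0.5778 -0.097   0.0601] ext [0.043 0.023 0.019]
1055 [ 66. 243.] top [ 0.4966 -0.4523  0.0757] all [ 0.4956 -0.4476  0.0511] ext [0.041 0.041 0.048]
112 [430. 263.] top [ 0.6677 -0.067   0.0505] all [ 0.6677 -0.0671  0.0504] ext [0.029 0.024 0.008]
173 [ 33. 268.] top [ 0.5099 -0.5322  0.0526] all [ 0.5096 -0.5303  0.045 ] ext [0.014 0.014 0.025]
30 [429. 306.] top [ 0.745  -0.0657  0.0517] all [ 0.7477 -0.0674  0.0391] ext [0.024 0.02  0.022]
35 [455. 317.] top [ 0.8031 -0.0183  0.0408] all [ 0.8017 -0.0195  0.0357] ext [0.014 0.017 0.014]
426 [474. 328.] top [0.847  0.0184 0.0478] all [0.8443 0.0157 0.0443] ext [0.061 0.051 0.019]
988 [  8. 352.] top [ 0.6406 -0.7227  0.0866] all [ 0.6291 -0.7167  0.059 ] ext [0.122 0.114 0.06 ]
159 [503. 351.] top [0.909  0.0603 0.087 ] all [0.9068 0.0633 0.0812] ext [0.05  0.037 0.017]
```

View pics/w1.png

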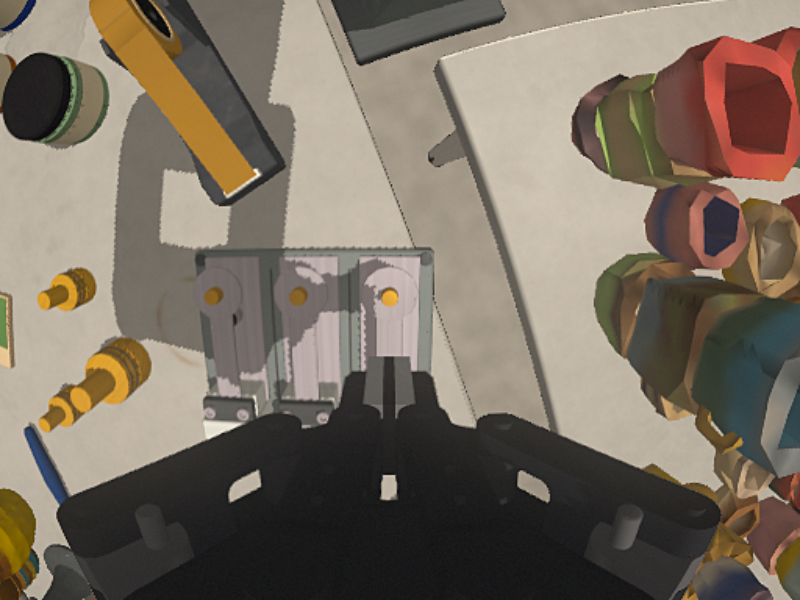

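The wrist view shows the three posts at (390,297), (298,296) and (213,296), with the finger tips directly above the left one. The wrist and top measurements agree to about 2 mm. Next I descend on the left post.

```bash
python3 -m handwheel '[0,0,0.04,0,0,0, 0,0,0.04,0,0,0, 0,0,0.03,0,0,0, 0,0,0,0,0,0, 0,0,0,0,0,0]'
python3 -m handwheel '[0,0,0.004,0,0,0, 0,0,0.002,0,0,0, 0,0,0,0,0,0]'
python3 -m handwheel '[0,0,0.003,0,0,0, 0,0,0,0,0,0]'
python3 -m handwheel '[0,0,0.003,0,0,0, 0,0,0,0,0,0]'
```

```text
t: 3.75
tool_pos: [0.5113, -0.236, 0.0641]
tool_rot: [0.566, 3.087, -0.002]
contact_force: [1.3, -0.1, -0.1]
opening: -0.0003
t: 4.05
tool_pos: [0.5105, -0.2357, 0.0567]
tool_rot: [0.566, 3.088, -0.001]
contact_force: [-0.1, -0.4, -0.9]
opening: -0.0001
t: 4.25
tool_pos: [0.5099, -0.2354, 0.0525]
tool_rot: [0.567, 3.089, -0.001]
contact_force: [0.3, 0.2, 1.0]
opening: -0.0002
t: 4.45
tool_pos: [0.5097, -0.2353, 0.0492]
tool_rot: [0.567, 3.09, -0.0]
contact_force: [-0.2, 0.8, 3.0]
opening: 0.0002
```

```bash
python3 -m handwheel '[0,0,0.003,0,0,0, 0,0,0,0,0,0, 0,0,0,0,0,0]'
python3 -m handwheel '[0,0,0.0025,0,0,0, 0,0,0,0,0,0, 0,0,0,0,0,0]'
```

```text
t: 4.75
tool_pos: [0.5097, -0.2353, 0.0464]
tool_rot: [-0.567, -3.09, 0.0]
contact_force: [-1.3, 0.7, 2.5]
opening: -0.0
t: 5.05
tool_pos: [0.5096, -0.2352, 0.0438]
tool_rot: [-0.567, -3.09, 0.0]
contact_force: [-3.1, -0.3, 4.2]
opening: 0.0001
```

```bash
python3 -m handwheel '[0,0,0.0007,0,0,0, 0,0,0,0,0,0]'; python3 -m handwheel '[0,0,0,0,0,0]'
```

```text
t: 5.25
tool_pos: [0.5097, -0.2352, 0.0432]
tool_rot: [-0.567, -3.09, 0.0]
contact_force: [-2.8, 1.0, 5.4]
opening: 0.0001
t: 5.35
tool_pos: [0.5097, -0.2352, 0.0433]
tool_rot: [-0.567, -3.09, 0.0]
contact_force: [-2.6, -0.2, 5.6]
opening: -0.0
```

```bash
for i in 1; do python3 -m handwheel '[0,0,0.0005,0,0,0, 0,0,0,0,0,0]'; done; python3 -m handwheel '[0,0,0,0,0,0]'
```

```text
t: 5.55
tool_pos: [0.5097, -0.2353, 0.043]
tool_rot: [-0.567, -3.09, 0.0]
contact_force: [-2.4, 0.6, 6.8]
opening: 0.0002
t: 5.65
tool_pos: [0.5097, -0.2353, 0.043]
tool_rot: [-0.567, -3.09, 0.0]
contact_force: [-2.9, -0.0, 6.5]
opening: -0.0002
```

```bash
python3 -m handwheel '[0,0,0.0005,0,0,0, 0,0,0,0,0,0]'; python3 -m handwheel '[0,0,0,0,0,0]'
```

```text
t: 5.85
tool_pos: [0.5097, -0.2353, 0.0427]
tool_rot: [-0.567, -3.09, 0.0]
contact_force: [-3.8, 1.1, 8.1]
opening: 0.0001
t: 5.95
tool_pos: [0.5098, -0.2353, 0.0427]
tool_rot: [-0.567, -3.09, 0.0]
contact_force: [-3.5, 1.3, 8.3]
opening: -0.0003
```

The force rises about 5 N/mm from around z = 0.0435, with the knee near 4.5 N. The left leaf is therefore on its stop and looks tired. I'll hold, release and go on to the middle one.

```bash
python3 -m handwheel '[0,0,0,0,0,0, 0,0,0,0,0,0, 0,0,0,0,0,0]'
python3 -m handwheel '[0,0,-0.005,0,0,0, 0,0,-0.015,0,0,0, 0,0,-0.02,0,0,0, 0.0005,-0.026,0,0,0,0, 0.0005,-0.0255,0,0,0,0, 0,0,0,0,0,0, 0,0,0,0,0,0]'
python3 -m handwheel '[0,0,0.015,0,0,0, 0,0,0.01,0,0,0, 0,0,0,0,0,0, 0,0,0,0,0,0]'
```

```text
t: 6.25
tool_pos: [0.5097, -0.2353, 0.0427]
tool_rot: [-0.567, -3.09, 0.0]
contact_force: [-3.6, 1.3, 8.4]
opening: 0.0003
t: 6.95
tool_pos: [0.4905, -0.2831, 0.0824]
tool_rot: [0.568, 3.089, 0.001]
contact_force: [0.4, -0.6, -0.2]
opening: 0.0
t: 7.35
tool_pos: [0.4901, -0.2821, 0.0561]
tool_rot: [-0.565, -3.088, -0.002]
contact_force: [-0.4, 0.1, 0.5]
opening: 0.0002
```

```bash
python3 -m handwheel '[0,0,0.003,0,0,0, 0,0,0.003,0,0,0, 0,0,0,0,0,0, 0,0,0,0,0,0]'; python3 -m handwheel '[0,0,0.003,0,0,0, 0,0,0,0,0,0, 0,0,0,0,0,0]'; python3 -m handwheel '[0,0,0.002,0,0,0, 0,0,0,0,0,0, 0,0,0,0,0,0]'; python3 -m handwheel '[0,0,0.001,0,0,0, 0,0,0,0,0,0, 0,0,0,0,0,0]'
```

```text
t: 7.75
tool_pos: [0.4905, -0.2829, 0.0514]
tool_rot: [-0.567, -3.09, -0.0]
contact_force: [-1.1, 1.4, 3.5]
opening: 0.0003
t: 8.05
tool_pos: [0.4906, -0.2831, 0.0484]
tool_rot: [0.567, 3.09, -0.0]
contact_force: [-2.2, 1.3, 5.1]
opening: 0.0001
t: 8.35
tool_pos: [0.4905, -0.2831, 0.0465]
tool_rot: [-0.567, -3.09, 0.0]
contact_force: [-2.4, 2.4, 6.2]
opening: -0.0
t: 8.65
tool_pos: [0.4905, -0.2831, 0.0456]
tool_rot: [-0.567, -3.09, 0.0]
contact_force: [-4.0, 2.4, 6.7]
opening: 0.0002
```

```bash
python3 -m handwheel '[0,0,0.002,0,0,0, 0,0,0,0,0,0, 0,0,0,0,0,0]';  python3 -m handwheel '[0,0,0.001,0,0,0, 0,0,0,0,0,0]'
```

```text
t: 8.95
tool_pos: [0.4904, -0.2831, 0.0438]
tool_rot: [-0.567, -3.09, -0.0]
contact_force: [-5.1, 3.1, 8.1]
opening: -0.0
t: 9.15
tool_pos: [0.4904, -0.2831, 0.0428]
tool_rot: [-0.567, -3.089, -0.0]
contact_force: [-4.7, 2.3, 8.6]
opening: 0.0001
```

```bash
python3 -m handwheel '[0,0,0.0006,0,0,0, 0,0,0,0,0,0]'; python3 -m handwheel '[0,0,0.0004,0,0,0, 0,0,0,0,0,0]'
```

```text
t: 9.35
tool_pos: [0.4904, -0.2831, 0.0424]
tool_rot: [-0.567, -3.089, -0.0]
contact_force: [-3.5, 3.2, 9.4]
opening: -0.0002
t: 9.55
tool_pos: [0.4904, -0.2831, 0.0422]
tool_rot: [-0.566, -3.089, -0.0]
contact_force: [-5.2, 3.7, 9.1]
opening: 0.0002
```

```bash
python3 -m handwheel '[0,0,0.0005,0,0,0, 0,0,0,0,0,0]'; python3 -m handwheel '[0,0,0,0,0,0]'
```

```text
t: 9.75
tool_pos: [0.4905, -0.2832, 0.0419]
tool_rot: [-0.567, -3.089, 0.0]
contact_force: [-4.7, 3.9, 11.9]
opening: 0.0002
t: 9.85
tool_pos: [0.4905, -0.2832, 0.042]
tool_rot: [-0.567, -3.089, 0.0]
contact_force: [-5.1, 3.6, 10.6]
opening: 0.0002
```

```bash
python3 -m handwheel '[0,0,0.0004,0,0,0, 0,0,0,0,0,0]'; python3 -m handwheel '[0,0,0,0,0,0]'
```

```text
t: 10.05
tool_pos: [0.4905, -0.2832, 0.0417]
tool_rot: [-0.567, -3.089, 0.0]
contact_force: [-6.1, 4.0, 12.1]
opening: -0.0
t: 10.15
tool_pos: [0.4905, -0.2832, 0.0418]
tool_rot: [-0.566, -3.089, 0.0]
contact_force: [-6.4, 3.2, 13.1]
opening: -0.0004
```

The middle clip's knee is at about 9 N, so it is good and on its stop now. Hold, release, then the right one.

```bash
python3 -m handwheel '[0,0,0,0,0,0, 0,0,0,0,0,0, 0,0,0,0,0,0]'
python3 -m handwheel '[0,0,-0.005,0,0,0, 0,0,-0.015,0,0,0, 0,0,-0.02,0,0,0, 0,-0.027,0,0,0,0, 0,-0.027,0,0,0,0, 0,0,0,0,0,0, 0,0,0,0,0,0]'
python3 -m handwheel '[0,0,0.015,0,0,0, 0,0,0.01,0,0,0, 0,0,0.003,0,0,0, 0,0,0.003,0,0,0, 0,0,0,0,0,0, 0,0,0,0,0,0]'; python3 -m handwheel '[0,0,0.003,0,0,0, 0,0,0.002,0,0,0, 0,0,0,0,0,0, 0,0,0,0,0,0]'
```

```text
t: 10.45
tool_pos: [0.4905, -0.2832, 0.0417]
tool_rot: [-0.566, -3.089, 0.0]
contact_force: [-5.8, 3.4, 12.3]
opening: -0.0
t: 11.15
tool_pos: [0.4712, -0.3337, 0.0802]
tool_rot: [0.568, 3.089, 0.0]
contact_force: [-0.1, 0.9, 0.0]
opening: 0.0001
t: 11.75
tool_pos: [0.471, -0.3327, 0.0492]
tool_rot: [-0.566, -3.088, -0.002]
contact_force: [-2.5, 2.0, 4.7]
opening: -0.0001
t: 12.15
tool_pos: [0.4711, -0.3329, 0.0449]
tool_rot: [-0.566, -3.089, -0.002]
contact_force: [-4.1, 4.3, 8.3]
opening: -0.0002
```

Right is good as well (8.3 N before the stop). I continue down to its stop.

```bash
python3 -m handwheel '[0,0,0.0015,0,0,0, 0,0,0,0,0,0]';  python3 -m handwheel '[0,0,0.001,0,0,0, 0,0,0,0,0,0]'; python3 -m handwheel '[0,0,0.0005,0,0,0, 0,0,0,0,0,0]'
```

```text
t: 12.35
tool_pos: [0.4711, -0.333, 0.0435]
tool_rot: [-0.566, -3.089, -0.001]
contact_force: [-4.7, 4.4, 7.7]
opening: -0.0001
t: 12.55
tool_pos: [0.4711, -0.333, 0.0426]
tool_rot: [-0.566, -3.089, -0.001]
contact_force: [-5.0, 3.1, 9.3]
opening: 0.0002
t: 12.75
tool_pos: [0.4711, -0.333, 0.0423]
tool_rot: [-0.566, -3.089, -0.001]
contact_force: [-6.0, 3.3, 9.4]
opening: -0.0003
```

```bash
python3 -m handwheel '[0,0,0.0004,0,0,0, 0,0,0,0,0,0]'; python3 -m handwheel '[0,0,0,0,0,0]'
```

```text
t: 12.95
tool_pos: [0.4712, -0.333, 0.0421]
tool_rot: [-0.566, -3.089, -0.001]
contact_force: [-5.2, 4.8, 9.7]
opening: 0.0002
t: 13.05
tool_pos: [0.4712, -0.333, 0.0421]
tool_rot: [-0.566, -3.089, -0.001]
contact_force: [-5.4, 4.3, 10.6]
opening: -0.0001
```

```bash
python3 -m handwheel '[0,0,0.0006,0,0,0, 0,0,0,0,0,0]'; python3 -m handwheel '[0,0,0.0002,0,0,0, 0,0,0,0,0,0]'; python3 -m handwheel '[0,0,0,0,0,0, 0,0,0,0,0,0, 0,0,0,0,0,0]'
```

```text
t: 13.25
tool_pos: [0.4712, -0.3331, 0.0418]
tool_rot: [-0.566, -3.089, -0.001]
contact_force: [-5.5, 4.6, 12.5]
opening: 0.0002
t: 13.45
tool_pos: [0.4712, -0.3331, 0.0417]
tool_rot: [-0.566, -3.089, -0.001]
contact_force: [-6.2, 5.5, 12.6]
opening: -0.0003
t: 13.75
tool_pos: [0.4712, -0.333, 0.0417]
tool_rot: [-0.566, -3.089, -0.001]
contact_force: [-5.9, 4.3, 13.0]
opening: -0.0002
```

The right clip is on its stop too, at the same depth and force as the middle one, so left is the tired clip. I'll release and hover over the large weight.

```bash
python3 -m handwheel '[0,0,-0.005,0,0,0, 0,0,-0.015,0,0,0, 0,0,-0.045,0,0,0, 0,0,-0.045,0,0,0, 0,0,-0.04,0,0,0, -0.0222,-0.035,0,0,0,0, -0.0222,-0.035,0,0,0,0, -0.0222,-0.035,0,0,0,0, 0,0,0,0,0,0, 0,0,0,0,0,0, 0,0,0,0,0,0]' 0.4
python3 - <<'E'
from h import *
im,W=wrist(); cv2.imwrite("pics/w2.png",cv2.resize(im[:,:,::-1],(800,600)))
o=ctrl.get_obs(); print(o['tool_pos'].round(4),o['opening'].round(4),o['contact_force'].round(1))
for n,c,w in brass(im,W,.01,.09):
    t=w[w[:,2]>w[:,2].max()-.004]; r=cv2.minEnclosingCircle((t[:,:2]*1000).astype(np.float32)); print(n,c,'top',t.mean(0).round(4),r)
E
```

```text
t: 14.85
tool_pos: [0.4963, -0.4545, 0.19]
tool_rot: [-0.566, -3.09, -0.001]
contact_force: [-0.0, 1.0, 0.0]
opening: 0.0514Traceback (most recent call last):
  File "<stdin>", line 3, in <module>
AttributeError: 'float' object has no attribute 'round'
```

View pics/w2.png

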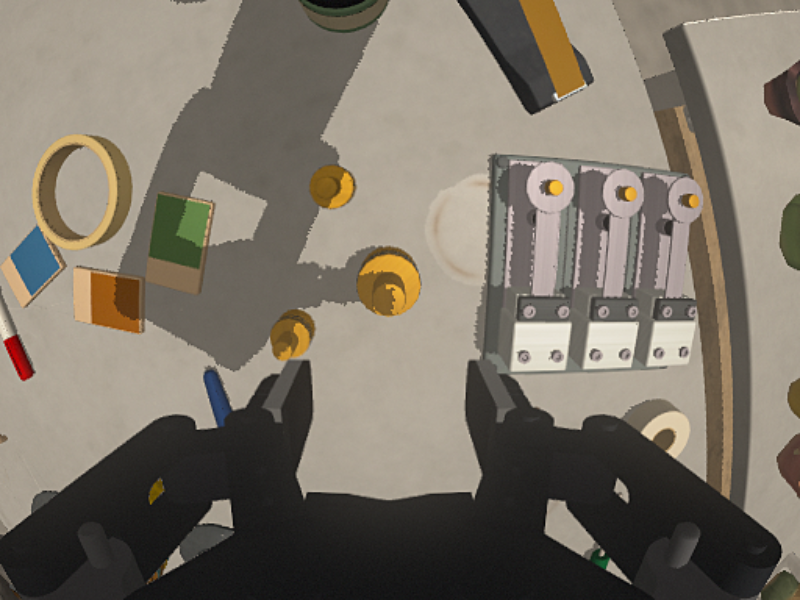

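The large weight is between the open fingers at (388,295). The lookalikes are at (332,187) and (291,335), and the leaves have sprung back up.

```bash
python3 - <<'E'
from h import *
im,W=wrist(); np.savez("w2.npz",im=im,W=W)
for n,c,w in brass(im,W,.01,.09):
    t=w[w[:,2]>w[:,2].max()-.004]; r=cv2.minEnclosingCircle((t[:,:2]*1000).astype(np.float32)); print(n,c,'top',t.mean(0).round(4),r)
    if n>1000:
        s=w[(w[:,2]>.036)&(w[:,2]<.044)]; print('shoulder',len(s),cv2.minEnclosingCircle((s[:,:2]*1000).astype(np.float32)))
E
```

```text
1248 [354.  28.] top [ 0.3585 -0.3095  0.0631] ((358.5920715332031, -306.1111145019531), 11.123522758483887)
shoulder 267 ((408.13482666015625, -296.03863525390625), 13.667069435119629)
1659 [ 51. 123.] top [ 0.3429 -0.6547  0.0244] ((340.8007507324219, -658.8955688476562), 46.37738037109375)
shoulder 0 ((0.0, 0.0), 0.0)
620 [212. 119.] top [ 0.4246 -0.4667  0.0536] ((424.14984130859375, -466.8945617675781), 7.1479973793029785)
92 [354. 120.] top [ 0.4718 -0.335   0.0561] ((471.9098205566406, -334.8975830078125), 4.890789031982422)
85 [401. 124.] top [ 0.4911 -0.2849  0.0559] ((491.0622253417969, -284.687255859375), 4.9808831214904785)
80 [441. 128.] top [ 0.5107 -0.2347  0.0559] ((510.6128234863281, -234.31765747070312), 5.165707588195801)
1339 [248. 181.] top [ 0.4968 -0.4543  0.0764] ((497.01751708984375, -454.4300842285156), 9.763949394226074)
shoulder 784 ((497.17413330078125, -454.5206298828125), 20.834142684936523)
45 [ 62. 187.] top [ 0.4218 -0.682   0.0104] ((421.8134460449219, -683.0663452148438), 9.621395111083984)
17 [ 81. 196.] top [ 0.4436 -0.6594  0.0106] ((442.68408203125, -658.833740234375), 6.1038713455200195)
20 [ 71. 201.] top [ 0.4434 -0.6777  0.0105] ((444.2897033691406, -677.9091796875), 8.122669219970703)
622 [186. 215.] top [ 0.51   -0.5339  0.0538] ((510.2854919433594, -534.1536254882812), 6.607623100280762)
118 [509. 255.] top [ 0.769  -0.0986  0.0298] ((770.4068603515625, -97.52909851074219), 8.70849609375)
78 [ 99. 314.] top [ 0.5883 -0.6954  0.0653] ((587.71875, -695.6273803710938), 2.216899871826172)
16 [104. 363.] top [ 0.6893 -0.7742  0.0373] ((688.9945068359375, -774.5626831054688), 7.7071733474731445)
16 [ 98. 369.] top [ 0.6774 -0.7675  0.0661] ((677.3580322265625, -767.4661865234375), 9.999999747378752e-05)
30 [509. 380.] top [ 1.1538 -0.0425  0.0596] ((1154.0089111328125, -42.610984802246094), 3.356153726577759)
```

The weight measures correctly: handle radius 9.8 mm, body radius 20.8 mm, top at 76 mm, centre (0.4971,-0.4545). Now I descend and grasp it by the handle.

```bash
python3 -m handwheel '[-0.0007,0,0.045,0,0,0, 0,0,0.045,0,0,0, 0,0,0.044,0,0,0, 0,0,0.008,0,0,0, 0,0,0,0,0,0, 0,0,0,0,0,0]'
python3 -m handwheel '[0,0,0,0,0,0, 0,0,0,0,0,0, 0,0,0,0,0,0, 0,0,0,0,0,0, 0,0,0,0,0,0]' 1 50
```

```text
t: 15.55
tool_pos: [0.4984, -0.4567, 0.0511]
tool_rot: [0.566, 3.087, -0.004]
contact_force: [0.5, -0.5, 0.6]
opening: 0.0513
t: 16.05
tool_pos: [0.4985, -0.4564, 0.051]
tool_rot: [0.566, 3.087, -0.003]
contact_force: [0.4, 1.9, 6.6]
opening: 0.0183
```

```bash
python3 -m handwheel '[0,0,0,0,0,0, 0,0,0,0,0,0, 0,0,0,0,0,0]'; python3 -m handwheel '[0,0,-0.005,0,0,0, 0,0,-0.005,0,0,0, 0,0,0,0,0,0, 0,0,0,0,0,0, 0,0,0,0,0,0]'
```

```text
t: 16.35
tool_pos: [0.4985, -0.4564, 0.0509]
tool_rot: [0.566, 3.087, -0.003]
contact_force: [0.1, 3.0, 6.9]
opening: 0.0184
t: 16.85
tool_pos: [0.4965, -0.4551, 0.0571]
tool_rot: [-0.567, -3.089, -0.001]
contact_force: [-0.1, -0.3, -4.9]
opening: 0.0182
```

Lifted: the force shows -4.9 N, about the 5.4 N weight. I'll raise it and carry it over the left post.

```bash
python3 -m handwheel '[0,0,-0.02,0,0,0, 0,0,-0.03,0,0,0, 0,0,-0.03,0,0,0, 0,0,-0.02,0,0,0, 0.008,0.026,0,0,0,0, 0.0096,0.0308,0,0,0,0, 0.0096,0.0308,0,0,0,0, 0.0096,0.0308,0,0,0,0, 0.0096,0.0308,0,0,0,0, 0.0096,0.0308,0,0,0,0, 0.0095,0.0305,0,0,0,0, 0,0,0,0,0,0, 0,0,0,0,0,0, 0,0,0,0,0,0]'
python3 - <<'E'
from h import *
im,W=wrist(); np.savez("w3.npz",im=im,W=W); cv2.imwrite("pics/w3.png",cv2.resize(im[:,:,::-1],(800,600)))
o=ctrl.get_obs(); print(o['tool_pos'].round(4),o['opening'])
h=brass(im,W,.03,.2)
for n,c,w in h:
    print(n,c,w.mean(0).round(4),'zmax',w[:,2].max().round(4),'zmin',w[:,2].min().round(4))
E
```

```text
t: 18.25
tool_pos: [0.5104, -0.2361, 0.158]
tool_rot: [0.568, 3.09, -0.001]
contact_force: [-1.0, -0.1, -5.8]
opening: 0.0181
[ 0.5104 -0.2363  0.158 ] 0.018553303150789055
4110 [105.  55.] [ 0.3509 -0.3051  0.0659] zmax 0.096 zmin 0.0311
222 [455. 109.] [ 0.4885 -0.0708  0.1226] zmax 0.1548 zmin 0.1131
1556 [484. 179.] [ 0.5687 -0.0106  0.0807] zmax 0.1336 zmin 0.0301
327 [433. 175.] [ 0.5563 -0.0631  0.0573] zmax 0.0632 zmin 0.0393
4397 [249. 229.] [ 0.501  -0.2318  0.1594] zmax 0.1856 zmin 0.109
237 [ 27. 192.] [ 0.4243 -0.4631  0.0455] zmax 0.0549 zmin 0.0301
113 [133. 191.] [ 0.4715 -0.3329  0.0544] zmax 0.0571 zmin 0.045
118 [189. 192.] [ 0.4906 -0.2829  0.0553] zmax 0.0574 zmin 0.0479
243 [410. 208.] [ 0.5775 -0.0972  0.0601] zmax 0.0638 zmin 0.056
20 [453. 253.] [ 0.593  -0.0976  0.1293] zmax 0.1306 zmin 0.1277
119 [437. 267.] [ 0.6645 -0.0693  0.0532] zmax 0.1277 zmin 0.0453
445 [470. 283.] [ 0.5972 -0.1063  0.1635] zmax 0.1816 zmin 0.1296
182 [ 28. 272.] [ 0.5092 -0.5302  0.0448] zmax 0.055 zmin 0.0305
706 [480. 345.] [ 0.803  -0.0188  0.0875] zmax 0.1429 zmin 0.0309
774 [  7. 357.] [ 0.631  -0.7156  0.0553] zmax 0.0884 zmin 0.03
201 [507. 363.] [0.9134 0.0549 0.0885] zmax 0.1058 zmin 0.0719
```

View pics/w3.png

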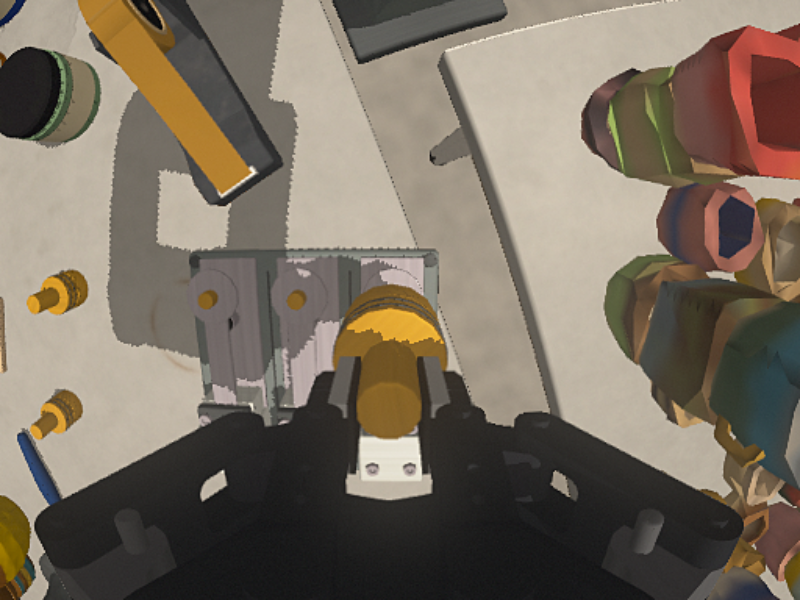

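The weight hangs upright in the fingers above the left clip: handle top near (390,405), body near (390,320). I'll fit its axis against the post position.

```bash
python3 - <<'E'
from h import *
z=np.load("w3.npz"); h=brass(z['im'],z['W'],.1,.2); w=max(h,key=lambda a:a[0])[2]
from scipy.optimize import least_squares
t=w[w[:,2]>.181]; print('top',len(t),t.mean(0).round(4),cv2.minEnclosingCircle((t[:,:2]*1000).astype(np.float32)))
hz=np.histogram(w[:,2],bins=np.arange(.1,.2,.004)); print(*zip(hz[1].round(3),hz[0]))
for a,b,r in ((.158,.178,.010),(.112,.140,.021),(.112,.125,.021),(.126,.14,.021)):
    s=w[(w[:,2]>a)&(w[:,2]<b)]
    f=least_squares(lambda p:np.hypot(*(s[:,:2]-p).T)-r,w[:,:2].mean(0),loss='soft_l1',f_scale=.001)
    print(a,b,len(s),f.x.round(4),np.abs(f.fun).mean().round(4))
E
```

```text
top 1328 [ 0.5077 -0.2348  0.1834] ((508.496337890625, -235.0240478515625), 10.148367881774902)
(np.float64(0.1), np.int64(0)) (np.float64(0.104), np.int64(0)) (np.float64(0.108), np.int64(25)) (np.float64(0.112), np.int64(67)) (np.float64(0.116), np.int64(76)) (np.float64(0.12), np.int64(85)) (np.float64(0.124), np.int64(102)) (np.float64(0.128), np.int64(50)) (np.float64(0.132), np.int64(35)) (np.float64(0.136), np.int64(80)) (np.float64(0.14), np.int64(40)) (np.float64(0.144), np.int64(1222)) (np.float64(0.148), np.int64(471)) (np.float64(0.152), np.int64(91)) (np.float64(0.156), np.int64(98)) (np.float64(0.16), np.int64(102)) (np.float64(0.164), np.int64(111)) (np.float64(0.168), np.int64(121)) (np.float64(0.172), np.int64(123)) (np.float64(0.176), np.int64(137)) (np.float64(0.18), np.int64(1097)) (np.float64(0.184), np.int64(264)) (np.float64(0.188), np.int64(0)) (np.float64(0.192), np.int64(0))
0.158 0.178 580 [ 0.5092 -0.2352] 0.0003
0.112 0.14 495 [ 0.5093 -0.2347] 0.0002
0.112 0.125 252 [ 0.5093 -0.2346] 0.0001
0.126 0.14 216 [ 0.5093 -0.2348] 0.0002
```

The held weight is upright, with its axis at (0.5093,-0.2346) and its underside 51 mm below the TCP. The post is at about (0.5104,-0.2340), so I correct by about 1 mm and lower.

```bash
python3 -m handwheel '[-0.0008,0.001,0,0,0,0, 0,0,0.02,0,0,0, 0,0,0.015,0,0,0, 0,0,0.008,0,0,0, 0,0,0,0,0,0, 0,0,0,0,0,0]'; python3 -m handwheel '[0,0,0.004,0,0,0, 0,0,0.004,0,0,0, 0,0,0.004,0,0,0, 0,0,0.002,0,0,0, 0,0,0,0,0,0, 0,0,0,0,0,0]'; python3 -m handwheel '[0,0,0,0,0,0]'; python3 -m handwheel '[0,0,0,0,0,0]'; python3 - <<'E'
from h import *
im,W=wrist(); cv2.imwrite("pics/w4.png",cv2.resize(im[150:280,160:340,::-1],None,fx=4,fy=4))
z=[]
h=brass(im,W,.04,.2); 
for n,c,w in h:
    if n>80 and abs(c[0]-240)<150: print(n,c,w.mean(0).round(4),w[:,2].max().round(4))
E
```

```text
t: 18.9
tool_pos: [0.5116, -0.235, 0.115]
tool_rot: [-0.567, -3.09, -0.0]
contact_force: [-0.1, 0.1, -5.2]
opening: 0.0182
t: 19.5
tool_pos: [0.5115, -0.2348, 0.101]
tool_rot: [-0.567, -3.09, -0.0]
contact_force: [0.6, -0.1, -4.9]
opening: 0.0182
t: 19.6
tool_pos: [0.5117, -0.2349, 0.1013]
tool_rot: [0.567, 3.09, -0.0]
contact_force: [-0.8, -0.1, -5.1]
opening: 0.0183
t: 19.7
tool_pos: [0.5117, -0.235, 0.1013]
tool_rot: [0.567, 3.09, -0.0]
contact_force: [0.4, -0.4, -5.0]
opening: 0.0183
4411 [249. 229.] [ 0.5023 -0.2307  0.1025] 0.1286
178 [104. 209.] [ 0.4713 -0.3325  0.0541] 0.0575
192 [172. 210.] [ 0.4905 -0.2828  0.0545] 0.058
```

View pics/w4.png

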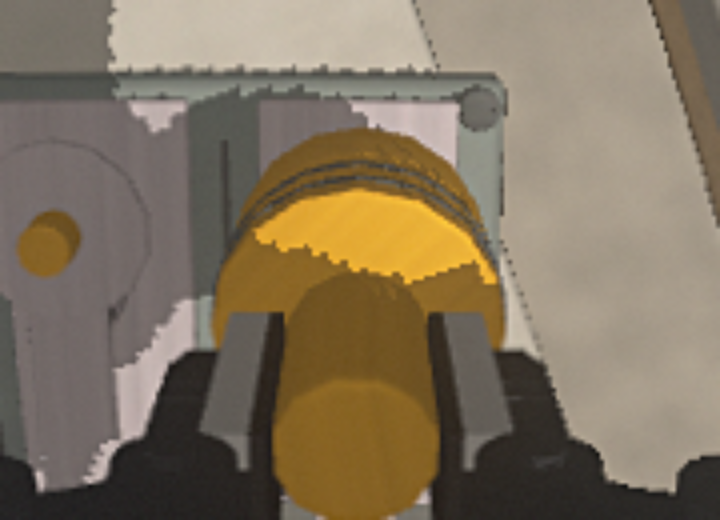

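The crop shows the weight centred over the left pan. The force is still the full hanging weight with the underside 5 mm below the post top, so the bore is over the post. I keep lowering to near the stop.

```bash
python3 -m handwheel '[0,0,0.004,0,0,0, 0,0,0.002,0,0,0, 0,0,0,0,0,0, 0,0,0,0,0,0]'; python3 -m handwheel '[0,0,0.003,0,0,0, 0,0,0.002,0,0,0, 0,0,0,0,0,0, 0,0,0,0,0,0]'; python3 -m handwheel '[0,0,0.002,0,0,0, 0,0,0.002,0,0,0, 0,0,0,0,0,0, 0,0,0,0,0,0]'
```

```text
t: 20.15
tool_pos: [0.5116, -0.2349, 0.095]
tool_rot: [0.567, 3.09, -0.0]
contact_force: [-0.2, -0.3, -4.7]
opening: 0.0181
t: 20.55
tool_pos: [0.5117, -0.235, 0.0903]
tool_rot: [0.567, 3.09, -0.0]
contact_force: [-1.4, -0.2, -2.3]
opening: 0.0182
t: 20.95
tool_pos: [0.5118, -0.235, 0.0863]
tool_rot: [0.567, 3.09, -0.0]
contact_force: [-1.1, -0.1, -0.0]
opening: 0.0183
```

```bash
python3 -m handwheel '[0,0,0.001,0,0,0, 0,0,0,0,0,0, 0,0,0,0,0,0]'; python3 -m handwheel '[0,0,0,0,0,0, 0,0,0,0,0,0, 0,0,0,0,0,0, 0,0,0,0,0,0, 0,0,0,0,0,0]' 0.45; python3 - <<'E'
from h import *
im,W=wrist(); cv2.imwrite("pics/w5.png",cv2.resize(im[130:290,140:350,::-1],None,fx=3.6,fy=3.6))
h=brass(im,W,.03,.2)
for n,c,w in h:
    if n>80 and abs(c[0]-240)<150: print(n,c,w.mean(0).round(4),w[:,2].max().round(4))
E
```

```text
t: 21.25
tool_pos: [0.5119, -0.235, 0.0856]
tool_rot: [0.567, 3.089, -0.0]
contact_force: [-1.3, 0.8, 2.9]
opening: 0.0183
t: 21.75
tool_pos: [0.5115, -0.2348, 0.0849]
tool_rot: [-0.567, -3.09, -0.0]
contact_force: [-0.6, 0.9, 0.4]
opening: 0.0469
4169 [250. 220.] [ 0.4987 -0.2288  0.0863] 0.1109
207 [ 93. 217.] [ 0.4713 -0.3325  0.054 ] 0.0574
234 [166. 219.] [ 0.4905 -0.2829  0.0542] 0.0576
```

View pics/w5.png

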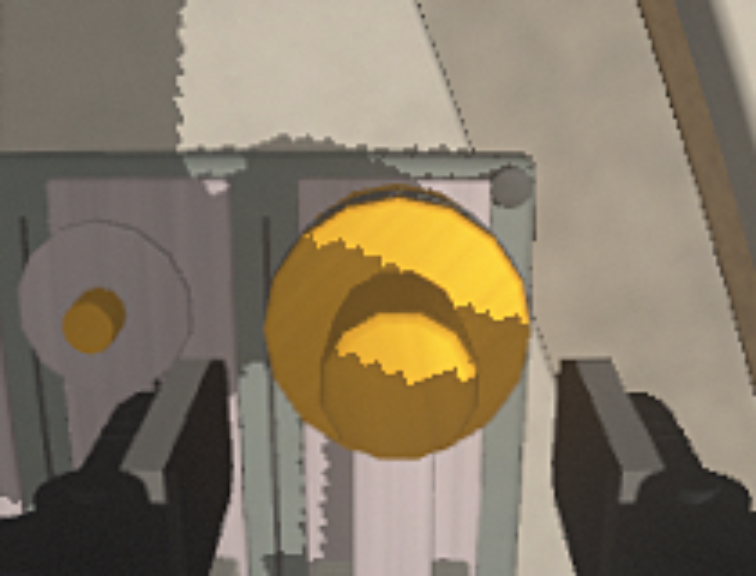

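The weight stands free on the left pan, leaning towards the robot with the bent leaf. I retreat straight up and check.

```bash
python3 -m handwheel '[0,0,-0.02,0,0,0, 0,0,-0.04,0,0,0, 0,0,-0.045,0,0,0, 0,0,-0.045,0,0,0, 0,-0.04,-0.02,0,0,0, 0,-0.03,0,0,0,0, 0,0,0,0,0,0, 0,0,0,0,0,0, 0,0,0,0,0,0]'; python3 - <<'E'
from h import *
im,W=wrist(); cv2.imwrite("pics/w6.png",cv2.resize(im[:,:,::-1],(800,600)))
for n,c,w in brass(im,W,.028,.2):
    if n>60 and .45<w[:,0].mean()<.53 and -.35<w[:,1].mean()<-.2:
        print(n,c,w.mean(0).round(4),w[:,2].max().round(4))
        if n>500:
            zt=w[:,2].max()
            for a,b in ((zt-.005,zt),(zt-.045,zt-.033)):
                s=w[(w[:,2]>a)&(w[:,2]<=b)]; print(cv2.minEnclosingCircle((s[:,:2]*1000).astype(np.float32)),s[:,2].mean().round(4))
E
```

```text
t: 22.7
tool_pos: [0.4867, -0.2995, 0.2541]
tool_rot: [-0.566, -3.089, -0.002]
contact_force: [-0.6, 0.3, -0.7]
opening: 0.0468
1081 [309. 169.] [ 0.5017 -0.234   0.0822] 0.1107
((499.8115234375, -229.3011932373047), 9.626568794250488) 0.1084
((505.46942138671875, -231.0719451904297), 20.87666893005371) 0.0728
```

View pics/w6.png

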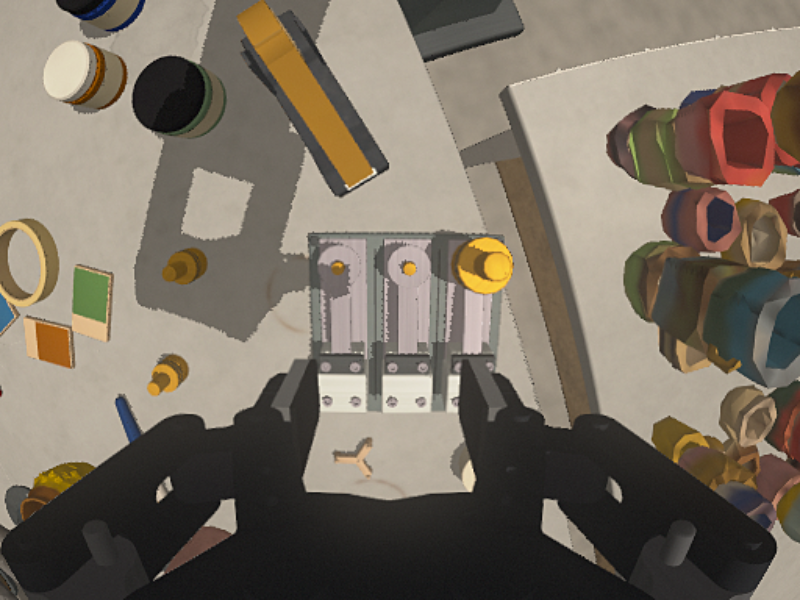

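The lean is about 0.166 rad, matching a leaf on its stop (0.16), and the underside is at z ≈ 0.034, the expected pressed pan height. It is centred within about 2 mm and the other posts are at rest height. I'm handing the job in.

```bash
python3 -c "
from station import ctrl
print(ctrl.get_obs()['t'], ctrl.finish_job())"
```

```text
the job is handed in; nothing more can be done
22.75 None
```

The left clip is the tired one. It now carries the brass check weight, and the job was handed in at 22.75 s of the 72 s allowed; no verdict is given.

- **Pressing:** I pressed the leaves left, middle, right, holding each on its stop for about half a second before letting it spring back. The left leaf met its stop at about 4.5 N. The other two took about 9 N. The highest load I read on any clip was about 15 N, counting the sideways part.
- **Weight:** I took the largest of the three brass weights by its handle and lowered it over the left post. The force fell off at pan height, so the bore had gone over the post.
- **Last checks (wrist picture):** The weight stands free, leaning about 0.17 rad with the bent leaf. Its underside is at about z = 34 mm, the expected height for a leaf on its stop, and within about 2 mm of the post. The middle and right posts were at rest height in the picture just before I retreated. In the last one they look up, but my script's size limit left them out of the measurement. The bystanders in view had not visibly moved. The arm is clear of everything.
- **Off along the way:** At the grasp the tool stood about 3 mm higher than commanded and 2 mm off sideways, with about 7 N on it. That cleared when I lifted, and a fit showed the weight upright in the fingers.

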